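Draw the bolt of the gem locker's second door and open it

TASK

The right-hand door of the small grey steel locker already stands open, but the left-hand door is still held shut by its upright bolt. Pull the bolt right up by the knob on its top, then swing the left-hand door open to about a right angle. Leave the bolt drawn up and let go.

Things in the scene. Friction and masses are not known exactly. Their poses are not given: they have to be found in the camera images.
- bolt_knob (a point): Middle of the round upright steel knob (18 mm diameter, 30 mm tall) on top of the left-hand door's bolt, near where the doors meet. 166 mm above the bench with the bolt down, 31 mm above the top of the locker (176 mm wide, 55 mm deep, 135 mm high, doors towards the robot). A low round box, 44 mm wide and 20 mm high, lies on the right end of its top, about 45 mm from the knob.
- bolt (a joint): Upright 8 mm rod sliding in guides on the face of the left-hand door: 0 = fully down in its socket on the sill, 0.025 m = fully drawn, straight up. Starts at 0 to 0.003; frees the door at about 0.013. It slides stiffly (about 3 N) and stays where it is left.
- left_leaf_hinge (a point): Point on the upright hinge line of the left-hand door, at the locker's left front edge, 135 mm above the bench. Seen from above with the door shut, the bolt knob is 75 mm along the door from this line and 13 mm in front of it; it swings with the door about this line. x points into the locker when the door is shut, y from the bolt's side to the hinge side; they turn with the door.
- left_leaf (a joint): Angle of the locker's left-hand door (sheet steel, 85 mm wide, 104 mm tall, 250 g, light hinge friction): 0 = shut, growing as it swings out towards the robot, clockwise seen from above; stop at 1.9 rad. It stays where it is left.
Not all that is in view belongs to the job. There is more than one size of the part that bears bolt_knob; the job needs the larger.

How it is judged:
By the outcome, as a careful person would: the job done as asked, in the order asked, and still so for the second after the job is handed in, with the robot touching nothing.
It also fails if it takes over 35 s, if anything falls off the work surface, if the arm or the gripper's body presses on something with over 40 N, if the wrist force passes 120 N, or if a joint passes its speed limit or range.

ROBOT

A 6-joint arm with a two-finger parallel gripper is mounted at the origin on a cart in front of the work surface, level with it; the furniture and walls round the work are solid. World frame = base frame: x ahead of the robot, y to its left, z up, the work surface at z = 0. Lengths are in m, angles in rad, forces in N, time in s.
With the tool pointing down it reaches from about 0.35 to 0.975 m from the base axis. Payload 4.9 kg.
Tool frame: the origin (TCP) lies at the very end of the fingers, on their centre line; the grasp point (between the pads) lies 19 mm behind it (ctrl.grip_point_offset is the distance from the TCP to the grasp point, in m); z points along the fingers, y is the line along which they close (so a half turn about z gives the same grasp; the last joint's range is limited). The gripper opens to 85 mm and grips with 20 to 120 N. Pads are 22 mm wide; open, the fingers measure 114 mm over their backs; the gripper's body (76 mm by 85 mm) begins 54 mm behind the grasp point. The pads swing forward as they close: fully open they stand 13 mm farther back than shut.
Start: joints at [1.172, 0.053, 1.613, -0, 1.476, -0.119], TCP at [0.173, 0.601, 0.196] pointing down, gripper open.
Joint ranges: [-3.01, 3.01], [-1.01, 2.22], [0.06, 2.58], [-1.02, 4.17], [0.09, 2.62], [-3.14, 3.14]. Speed limits (rad/s): [2.57, 2.57, 3.14, 3.14, 3.14, 3.14].

INTERFACE

Orientations are given as a rotation vector (axis times angle).
In Python, from station import ctrl gives the robot as it stands.
- The arm moves only by the tool send_rows, never from a script. Its argument "rows" is a list of rows, each a list of 3 entries, a list of its own where there are three numbers: the finger opening in cm, from 0 to 8.54, then the shift along the tool's x, y, z in cm, then the turn about the tool's z in degrees. A call has 1 to 10 rows; each row shifts and turns the commanded pose from where the row before left it, along the tool's axes as they then stand; what a row does not reach is not made up. A row lasts 1/8 s, in which the tool goes at most 62.5 mm and 10.7 degrees, less where a joint would pass 70% of its speed; a pose out of reach is approached as far as the arm can. A call with a gripper value outside its range is refused whole. The fingers move at their own pace and stop on an object; "newtons" is the grip in N (left out, the last holds). Time passes only in rows, so rows that do not move let the fingers close. It gives the time, the measured TCP pose, the force, the opening and the grip force at its end, in the units of the state.
- ctrl.get_obs(): the state, without advancing time (a new reading comes with each control period).
- ctrl.get_image(name): name is "side" or "top" or "wrist"; returns a dict with "frame" (480x640x3 uint8, red, green, blue), "range_z" (480x640 float32, m along the optical axis (not along the pixel's ray), 0 where there is no reading), "fx", "fy", "cx", "cy" (pixels), "cam_to_world" (4x4, takes a point from camera to world coordinates). Camera axes: x right, y down, z forward; pixel columns grow to the right and rows downward; lengths in m; the calibration is good to about 2 mm. A picture is of the moment at which its call begins.
- ctrl.finish_job(): hands the job in; it is judged then, once.
The state is a dict: "t": time; "q": joint angles; "dq": joint speeds; "effort": joint torques, N m; "tool_pos": TCP position; "tool_rot": TCP orientation; "contact_force": force on the tool from outside, world axes, zero at the start; "wrist_torque": the same for the moment, N m; "opening": finger opening in m; "grip_force": force on a finger pad.
Only numpy, scipy, OpenCV 4.12 (cv2) and the standard library are available. Lean on these libraries where they do the work, as an engineer would, in place of code of your own. Each camera call takes 0.05 s, during which the arm holds its last target. There are 200 camera calls.

## Working session

There is one attempt and no reset: what is moved stays moved. The work goes in short steps, Python scripts to look and compute and a tool call to move; the robot and the scene stay as the last step left them, time stands still between calls to the robot, and variables do not carry over. Pictures are saved under pics/ and viewed, at most 10 in all, crops included, and the job is handed in when it is done.

Besides the shell and the picture viewer there is one more tool, called after ">>>" as name(argument=value, ...), one argument or row to a line, values as JSON. send_rows: Moves the arm, as the interface text tells. Its arguments: {"type":"object","properties":{"rows":{"type":"array","items":{"type":"array"}},"newtons":{"type":"number"}},"required":["rows"]}

```bash
mkdir -p pics
cat > h.py <<'E'
import numpy as np, cv2
from station import ctrl
from scipy.spatial.transform import Rotation as R
def snap(n,f):
    im=ctrl.get_image(n); np.savez('/tmp/'+f+'.npz',**im)
    cv2.imwrite('pics/'+f+'.png',im['frame'][:,:,::-1]); return im
def pt(im,u,v,d=None):
    d=im['range_z'][int(v),int(u)] if d is None else d
    p=np.array([(u-im['cx'])/im['fx']*d,(v-im['cy'])/im['fy']*d,d,1])
    return (im['cam_to_world']@p)[:3]
E
python3 - <<'E'
from h import *
a=snap('side','side0');b=snap('top','top0')
cv2.imwrite('pics/both0.png',cv2.resize(np.hstack([a['frame'],b['frame']])[:,:,::-1],(800,300)))
o=ctrl.get_obs();print(o['t'],o['tool_pos'],o['tool_rot'],R.from_rotvec(o['tool_rot']).as_matrix().round(3))
for i in(a,b):print(i['cam_to_world'].round(3),i['fx'])
E
```

```text
0.1 [0.17232266 0.60011343 0.19507535] [-4.38001126e-01 -3.11038560e+00  2.85257091e-03] [[-0.961  0.276 -0.001]
 [ 0.276  0.961 -0.002]
 [ 0.    -0.002 -1.   ]]
[[-0.983 -0.093  0.161  0.371]
 [-0.186  0.478 -0.858  0.65 ]
 [ 0.003 -0.873 -0.487  0.523]
 [ 0.     0.     0.     1.   ]] 477.1747066253793
[[ 0.015 -0.994  0.113  0.415]
 [-1.    -0.016 -0.012 -0.074]
 [ 0.014 -0.113 -0.994  1.071]
 [ 0.     0.     0.     1.   ]] 587.8263905577087
```

View pics/side0.png

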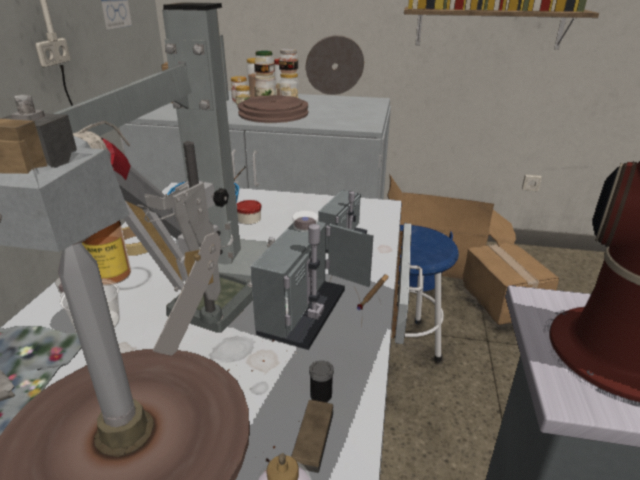

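View pics/top0.png

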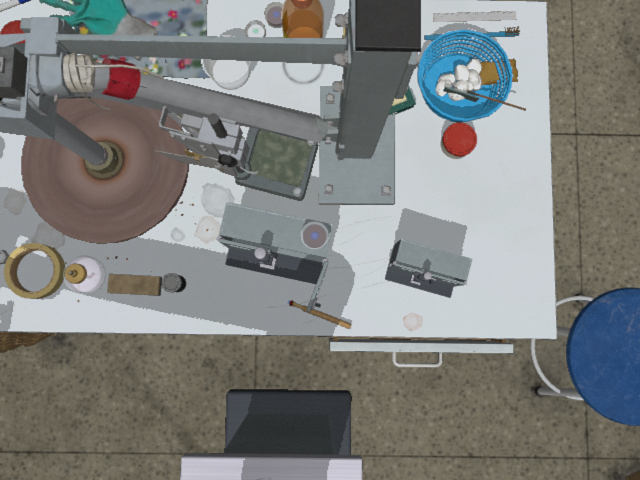

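Side and top views: there are two lockers. The larger is at top (275,240), with its right door open and a round box on its top (315,235). The smaller is at (430,265). The larger one fits the description, with its knob near top (263,253). I'll confirm that in an enlarged crop.

Run:
```python
from h import *
b=cv2.imread('pics/top0.png');a=cv2.imread('pics/side0.png')
c1=cv2.resize(b[190:330,210:350],(560,560),interpolation=3)[:, :400+160]
c2=cv2.resize(a[210:350,250:310+0+20],(240,560)[:2],interpolation=3)
cv2.imwrite('pics/crop1.png',np.hstack([c1,c2[:, :240]]))
b=np.load('/tmp/top0.npz')
for u,v in[(263,253),(262,254),(222,232),(325,250),(222,206),(328,220),(315,235),(228,230),(300,252),(321,285),(250,225)]:print(u,v,pt(b,u,v).round(4))
```

```text
263 253 [0.4925 0.0069 0.1817]
262 254 [0.4909 0.0083 0.1824]
222 232 [0.529  0.0773 0.1371]
325 250 [ 0.503  -0.0877  0.135 ]
222 206 [0.5938 0.1009 0.0013]
328 220 [ 5.712e-01 -9.440e-02 -3.000e-04]
315 235 [ 0.5248 -0.0714  0.1526]
228 230 [0.5327 0.0682 0.1347]
300 252 [ 0.5098 -0.0445  0.0163]
321 285 [ 4.517e-01 -8.330e-02  1.000e-04]
250 225 [0.5413 0.0331 0.1355]
```

View pics/crop1.png

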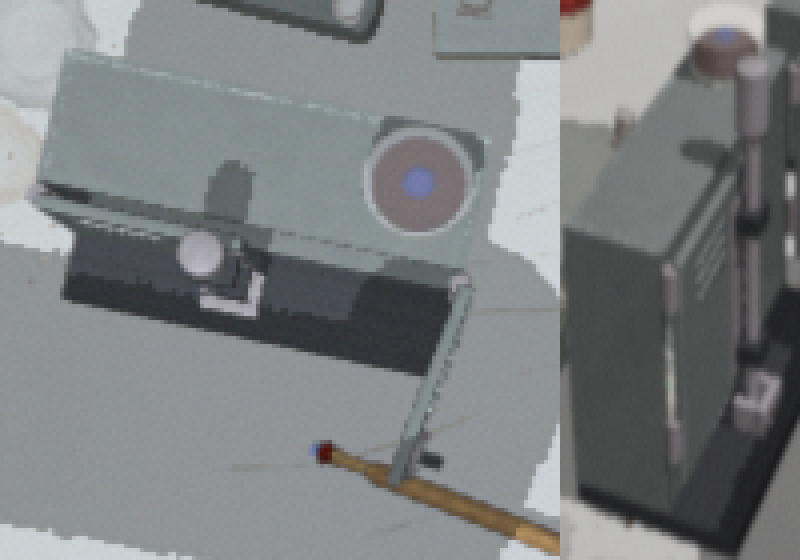

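The crop confirms it. The big locker has its right door open, the box on the right end of its top, and the bolt knob at crop (200,254), which is full (260,253.5). The hinge is at crop (40,197), which is full (220,239). Next I'll measure these and check clearances.

Run:
```python
from h import *
def cloud(f):
    b=np.load('/tmp/'+f+'.npz');d=b['range_z'];v,u=np.mgrid[:480,:640]
    P=np.stack([(u-b['cx'])/b['fx']*d,(v-b['cy'])/b['fy']*d,d,np.ones_like(d)],-1)@b['cam_to_world'].T
    return P[...,:3],d>0
for f in('top0','side0'):
    P,ok=cloud(f);Q=P[ok]
    n=Q[(np.hypot(Q[:,0]-.491,Q[:,1]-.009)<.025)&(Q[:,2]>.150)&(Q[:,2]<.2)]
    print(f,'knob',len(n),n.mean(0),n.min(0),n.max(0))
    L=Q[(abs(Q[:,2]-.135)<.006)&(abs(Q[:,0]-.52)<.08)&(abs(Q[:,1]+.0)<.12)]
    r=cv2.minAreaRect((L[:,:2]*1000).astype(np.float32));print('top',len(L),r,cv2.boxPoints(r).round(1).tolist())
    print('median top z',np.median(L[:,2]))
P,ok=cloud('top0')
K=P[ok];
for x0 in np.arange(.3,.8,.05):
    print(round(x0,2),[round(float(max(K[(K[:,0]>=x0)&(K[:,0]<x0+.05)&(K[:,1]>=y)&(K[:,1]<y+.05)][:,2],default=-1)),2) for y in np.arange(-.2,.5,.05)])
b=np.load('/tmp/top0.npz')
def atz(u,v,z):
    C=b['cam_to_world'];r=C[:3,:3]@[(u-b['cx'])/b['fx'],(v-b['cy'])/b['fy'],1];return C[:3,3]+r*(z-C[2,3])/r[2]
k=atz(260,253.5,.181);h=atz(219.8,238.8,.135);h2=atz(325.2,260.5,.135);print('knob',k,'hinge',h,'rhinge',h2,np.hypot(*(k-h)[:2]),np.degrees(np.arctan2(*(h-h2)[[1,0]])))
```

```text
top0 knob 127 [0.49221305 0.01137279 0.17927676] [0.48428873 0.0034599  0.15674706] [0.50192581 0.02063889 0.18507482]
top 3434 ((512.3521728515625, -4.9140167236328125), (182.74256896972656, 107.94618225097656), 76.25932312011719) [[438.20001220703125, -80.9000015258789], [543.0999755859375, -106.5], [586.5, 71.0], [481.6000061035156, 96.69999694824219]]
median top z 0.1350628270760827
side0 knob 236 [0.49372522 0.01821915 0.16887378] [0.48548339 0.00473309 0.15020503] [0.50333821 0.02356107 0.18278195]
top 1953 ((527.627197265625, -8.211273193359375), (193.97561645507812, 102.66767883300781), 64.06522369384766) [[439.0, -73.0], [531.4000244140625, -117.9000015258789], [616.2000122070312, 56.599998474121094], [523.9000244140625, 101.5]]
median top z 0.13406033911123538
0.3 [-0.02, -0.02, -0.74, -0.74, -0.74, -0.74, -0.74, -0.73, -0.73, -0.74, -0.74, -0.74, -0.74, -0.74]
0.35 [0.01, 0.02, 0.01, 0.01, 0.01, 0.01, 0.01, 0.01, 0.01, 0.01, 0.01, 0.01, 0.01, 0.01]
0.4 [0.01, 0.01, 0.14, 0.01, 0.01, 0.01, 0.01, 0.06, 0.03, 0.03, 0.06, 0.05, 0.03, 0.03]
0.45 [0.01, 0.01, 0.14, 0.13, 0.19, 0.02, 0.01, 0.05, 0.03, 0.03, 0.09, 0.07, 0.03, 0.03]
0.5 [0.01, 0.01, 0.16, 0.16, 0.18, 0.14, 0.01, 0.01, 0.04, 0.04, 0.04, 0.04, 0.03, 0.03]
0.55 [0.01, 0.01, 0.14, 0.14, 0.14, 0.14, 0.01, 0.04, 0.04, 0.04, 0.04, 0.04, 0.04, 0.01]
0.6 [0.03, 0.03, 0.04, 0.03, 0.26, 0.32, 0.28, 0.04, 0.04, 0.39, 0.38, 0.04, 0.04, 0.04]
0.65 [0.48, 0.48, 0.42, 0.17, 0.26, 0.32, 0.32, 0.36, 0.38, 0.42, 0.4, 0.04, 0.04, 0.04]
0.7 [0.48, 0.48, 0.42, 0.4, 0.4, 0.39, 0.4, 0.39, 0.4, 0.42, 0.38, 0.04, 0.04, 0.04]
0.75 [0.01, 0.42, 0.42, 0.0, 0.01, -1.0, -1.0, 0.04, 0.39, 0.39, 0.04, 0.04, 0.04, -1.0]
knob [0.49176269 0.01150101 0.181     ] hinge [0.51829334 0.08072282 0.135     ] rhinge [ 0.48616041 -0.08826041  0.135     ] 0.07413187431928615 79.23348703321777
```

Knob ≈ (0.4925, 0.0125), door direction ≈ 79°. The path is clear at about 0.235 m height.

>>> send_rows(
  rows=[
    [4,[0,0,-4],0],
    [4,[-3.9,-4,0],0],
    [4,[-3.9,-4,0],0],
    [4,[-3.9,-4,0],0],
    [4,[-3.9,-4,0],0],
    [4,[-3.9,-4,0],0],
    [4,[-3.9,-4,0],0],
    [4,[-3.9,-4,0],0],
    [4,[-3.9,-4,0],0],
    [4,[-3.9,-4,0],0],
  ],
)

```text
t: 1.35
tool_pos: [0.4108, 0.156, 0.2359]
tool_rot: [0.438, 3.111, 0.0]
contact_force: [0.9, -0.5, -0.7]
opening: 0.0402
grip_force: 0.0
```

>>> send_rows(
  rows=[
    [4,[-3.9,-4,0],0],
    [4,[-3.9,-4,0],0],
    [4,[-3.9,-3.6,0],0],
    [4,[0,0,0],-5],
    [4,[0,0,0],0],
  ],
)

```text
t: 1.98
tool_pos: [0.4907, 0.0134, 0.2355]
tool_rot: [-0.305, -3.125, -0.0]
contact_force: [-0.0, 0.6, 0.0]
opening: 0.0399
grip_force: 0.0
```

Run:
```python
from h import *
o=ctrl.get_obs();print(o['t'],o['q'],o['tool_pos'],R.from_rotvec(o['tool_rot']).as_matrix().round(3),o['opening'],o['contact_force'])
```

```text
1.975 [-1.24415345e-01 -2.95506544e-01  1.86645409e+00  1.14525545e-04
  1.57200494e+00 -1.50048957e+00] [0.49074087 0.01344163 0.23552565] [[-0.981  0.193 -0.001]
 [ 0.193  0.981  0.   ]
 [ 0.001  0.    -1.   ]] 0.03989230010364384 [-0.0024384   0.62496646  0.0091542 ]
```

Run:
```python
from h import *
w=snap('wrist','wr1')
d=w['range_z'];v,u=np.mgrid[:480,:640]
P=(np.stack([(u-w['cx'])/w['fx']*d,(v-w['cy'])/w['fy']*d,d,np.ones_like(d)],-1)@w['cam_to_world'].T)[...,:3]
m=(d>0)&(np.hypot(P[...,0]-.4925,P[...,1]-.0125)<.025)&(abs(P[...,2]-.182)<.008)
Q=P[m];print(len(Q),Q.mean(0),Q.min(0),Q.max(0),u[m].mean(),v[m].mean())
```

```text
475 [0.49382721 0.01308961 0.1809904 ] [0.48612737 0.00432708 0.17412021] [0.50359732 0.02152907 0.18386983] 319.46736842105264 248.0842105263158
```

View pics/wr1.png

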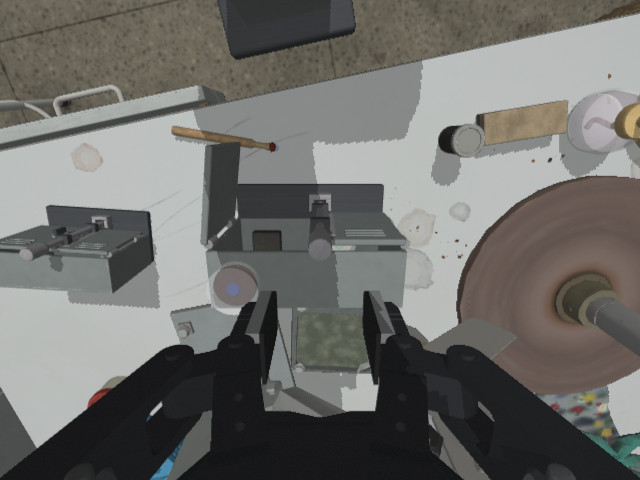

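The wrist view shows the knob at (320,248), centred between the pads, with the locker edges square to the tool. I'll shift slightly, descend and grip.

>>> send_rows(
  rows=[
    [4,[-0.25,0,3],0],
    [4,[0,0,3],0],
    [4,[0,0,2.5],0],
    [4,[0,0,0],0],
    [1,[0,0,0],0],
    [1,[0,0,0],0],
    [1,[0,0,0],0],
    [1,[0,0,0],0],
  ],
  newtons=50,
)

```text
t: 3.02
tool_pos: [0.4937, 0.0134, 0.1518]
tool_rot: [0.302, 3.126, -0.0]
contact_force: [-0.1, -0.1, -0.9]
opening: 0.0101
grip_force: 0.0
```

Closed to 10 mm with no grip force, so the grasp missed. I'll look again.

Run:
```python
from h import *
w=snap('wrist','wr2');s=snap('side','side2');t=snap('top','top2')
a=cv2.resize(w['frame'][180:420,200:440],(400,400));b=cv2.resize(s['frame'][150:300,240:390],(400,400),interpolation=3)
cv2.imwrite('pics/c2.png',np.hstack([a,b])[:,:,::-1]);print(ctrl.get_obs()['opening'])
```

```text
0.01027824827874614
```

View pics/c2.png

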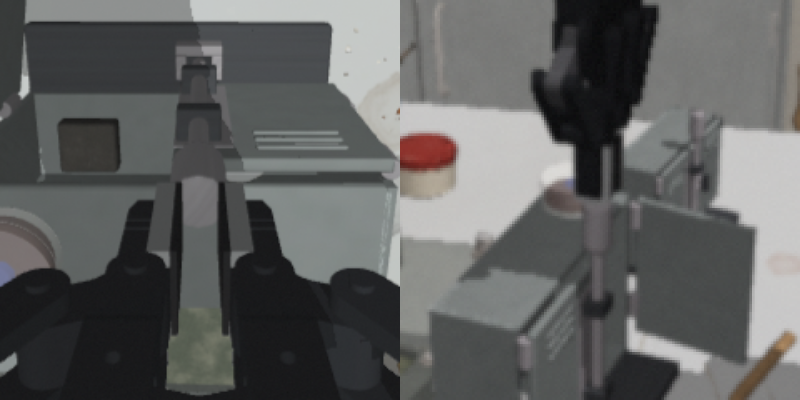

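The side crop shows the fingertips (595,195) ending right at the knob's top (597,205), so the pads look too high. I'll measure depth there.

Run:
```python
from h import *
s=np.load('/tmp/side2.npz')
print(s['range_z'].shape)
for v in range(195,246,4):
    u=int(240+597*0+ (597-400)*150/400); print(u,v,pt(s,u,v).round(4), s['frame'][v,u])
o=ctrl.get_obs();print(o['tool_pos'],o['q'],ctrl.grip_point_offset)
```

```text
(480, 640)
313 195 [0.4885 0.0492 0.2486] [19 20 21]
313 199 [0.4889 0.0472 0.2416] [21 21 22]
313 203 [0.4888 0.0475 0.2355] [21 21 22]
313 207 [0.4916 0.0332 0.2223] [18 16 19]
313 211 [0.4916 0.0331 0.2158] [19 19 20]
313 215 [0.4919 0.032  0.2087] [17 16 19]
313 219 [0.4917 0.0329 0.2025] [19 20 22]
313 223 [0.492  0.0312 0.195 ] [26 26 27]
313 227 [0.4942 0.0202 0.1823] [105 101 104]
313 231 [0.4941 0.0206 0.1756] [99 95 97]
313 235 [0.4941 0.0205 0.1685] [100  95  99]
313 239 [0.4938 0.0224 0.1626] [99 95 98]
313 243 [0.4941 0.0209 0.1546] [93 88 91]
[0.493453   0.01342494 0.15133376] [-1.23689458e-01 -2.38081781e-01  1.96001752e+00  5.78426005e-06
  1.41949686e+00 -1.50185032e+00] 0.0187
```

Run:
```python
from h import *
o=ctrl.get_obs();T=R.from_rotvec(o['tool_rot']).as_matrix()
for f in('wr2','side2'):
    w=np.load('/tmp/'+f+'.npz');d=w['range_z'];v,u=np.mgrid[:480,:640]
    P=(np.stack([(u-w['cx'])/w['fx']*d,(v-w['cy'])/w['fy']*d,d,np.ones_like(d)],-1)@w['cam_to_world'].T)[...,:3]
    q=(P-o['tool_pos'])@T
    dark=(w['frame'].max(-1)<60)|(f=='wr2')
    m=(d>0)&dark&(abs(q[...,0])<.02)&(abs(q[...,1])<.05)&(q[...,2]>-.12)&(q[...,2]<.03)
    z=q[m]; print(f,len(z))
    for a in np.arange(-.12,.03,.01):
        s=z[(z[:,2]>=a)&(z[:,2]<a+.01)]
        if len(s):print(round(a,3),len(s),s.min(0).round(3),s.max(0).round(3))
w=np.load('/tmp/wr2.npz')
C=w['cam_to_world'];print('cam in tool',((C[:3,3]-o['tool_pos'])@T).round(3))
```

```text
wr2 41440
-0.12 12322 [-0.013 -0.05  -0.12 ] [ 0.018  0.05  -0.11 ]
-0.11 9650 [-0.015 -0.05  -0.11 ] [ 0.017  0.05  -0.1  ]
-0.1 8498 [-0.014 -0.047 -0.1  ] [ 0.015  0.048 -0.09 ]
-0.09 4431 [-0.013 -0.04  -0.09 ] [ 0.013  0.042 -0.08 ]
-0.08 1480 [-0.014 -0.03  -0.08 ] [ 0.013  0.033 -0.07 ]
-0.07 922 [-0.013 -0.018 -0.07 ] [ 0.011  0.019 -0.06 ]
-0.06 834 [-0.012 -0.018 -0.06 ] [ 0.011  0.019 -0.05 ]
-0.05 635 [-0.006 -0.018 -0.05 ] [ 0.011  0.019 -0.04 ]
-0.04 467 [-0.012 -0.011 -0.04 ] [ 0.01   0.012 -0.03 ]
-0.03 461 [-0.011 -0.008 -0.03 ] [ 0.008  0.008 -0.02 ]
-0.02 242 [-0.001 -0.009 -0.02 ] [ 0.008  0.009 -0.01 ]
-0.01 143 [-0.002 -0.009 -0.01 ] [ 0.008  0.009 -0.002]
-0.0 5 [ 0.002 -0.002  0.009] [0.002 0.002 0.01 ]
0.01 760 [-0.02 -0.05  0.01] [0.002 0.05  0.02 ]
0.02 590 [-0.015 -0.01   0.02 ] [0.002 0.05  0.03 ]
side2 993
-0.12 156 [-0.    -0.048 -0.12 ] [ 0.017  0.05  -0.11 ]
-0.11 193 [-0.01  -0.049 -0.11 ] [ 0.017  0.05  -0.1  ]
-0.1 146 [-0.01  -0.045 -0.1  ] [ 0.015  0.048 -0.09 ]
-0.09 188 [-0.011 -0.041 -0.09 ] [ 0.013  0.041 -0.08 ]
-0.08 55 [-0.005 -0.012 -0.08 ] [ 0.013  0.033 -0.07 ]
-0.07 82 [-0.006 -0.007 -0.07 ] [ 0.011  0.02  -0.06 ]
-0.06 81 [-0.006 -0.007 -0.06 ] [ 0.011  0.02  -0.05 ]
-0.05 67 [-0.006 -0.007 -0.05 ] [ 0.011  0.02  -0.04 ]
-0.04 6 [ 0.007 -0.007 -0.039] [ 0.01  -0.004 -0.037]
0.02 19 [-0.009 -0.003  0.02 ] [-0.008  0.012  0.029]
cam in tool [ 0.078  0.001 -0.178]
```

The measurements agree with each other: the real fingertips end about 39 mm short of the reported TCP. That's seen in both the side and wrist depth, and it explains the empty close. I'll reopen, go 3.9 cm lower and grip.

>>> send_rows(
  rows=[
    [4,[0,0,0],0],
    [4,[0,0,0],0],
    [4,[0,0,0],0],
    [4,[0,0,1.3],0],
    [4,[0,0,1.3],0],
    [4,[0,0,1.3],0],
    [4,[0,0,0],0],
  ],
)

```text
t: 4.05
tool_pos: [0.492, 0.0136, 0.11]
tool_rot: [-0.302, -3.123, -0.0]
contact_force: [-0.3, 0.1, -0.3]
opening: 0.0402
grip_force: 0.0
```

>>> send_rows(
  rows=[
    [1,[0,0,0],0],
    [1,[0,0,0],0],
    [1,[0,0,0],0],
    [1,[0,0,0],0],
    [1,[0,0,0],0],
  ],
  newtons=50,
)

```text
t: 4.68
tool_pos: [0.4936, 0.013, 0.1126]
tool_rot: [0.302, 3.126, -0.001]
contact_force: [-2.4, -3.4, 2.3]
opening: 0.0164
grip_force: 48.9
```

Gripped at 49 N. Now I'll draw the bolt up.

>>> send_rows(
  rows=[
    [1,[0,0,-0.5],0],
    [1,[0,0,-0.5],0],
    [1,[0,0,-0.5],0],
    [1,[0,0,-0.5],0],
    [1,[0,0,-0.3],0],
    [1,[0,0,0],0],
  ],
)

```text
t: 5.42
tool_pos: [0.4935, 0.0132, 0.1359]
tool_rot: [0.302, 3.127, -0.001]
contact_force: [-1.5, -5.1, -1.7]
opening: 0.0166
grip_force: 49.1
```

>>> send_rows(
  rows=[
    [1,[0,0,-0.15],0],
    [1,[0,0,0],0],
  ],
)

```text
t: 5.68
tool_pos: [0.4934, 0.0133, 0.1369]
tool_rot: [0.302, 3.127, -0.001]
contact_force: [-1.0, -5.0, -3.2]
opening: 0.0162
grip_force: 48.9
```

Run:
```python
from h import *
o=ctrl.get_obs();print(o['contact_force'],o['tool_pos'],o['grip_force'])
s=snap('side','side3');t=snap('top','top3')
cv2.imwrite('pics/c3.png',np.hstack([cv2.resize(s['frame'][150:350,220:420],(400,400)),cv2.resize(t['frame'][180:320,200:340],(400,400))])[:,:,::-1])
c=np.array([-.013,.075])
for th in(9,10):
    a=np.radians(th);r=np.array([[np.cos(a),-np.sin(a)],[np.sin(a),np.cos(a)]]);print(th,(c-r@c)*100)
```

```text
[-1.00361548 -4.95596261 -3.21266373] [0.49337574 0.01329729 0.13694019] 48.92363023686812
9 [1.15725333 0.29570225]
10 [1.28261141 0.33968448]
```

View pics/c3.png

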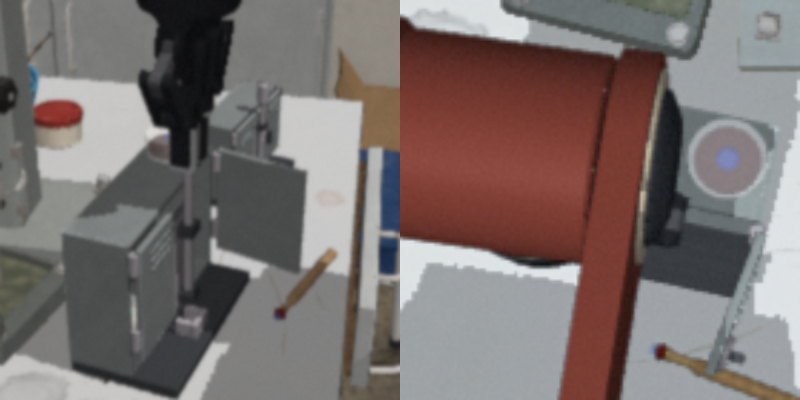

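The bolt's lower end is clear of the sill socket at crop (190,318). I'll nudge it once more toward the stop, then start the swing.

>>> send_rows(
  rows=[
    [1,[0,0,-0.1],0],
    [1,[0,0,0],0],
  ],
)

```text
t: 6.02
tool_pos: [0.493, 0.0134, 0.137]
tool_rot: [-0.302, -3.126, 0.0]
contact_force: [-0.4, -4.6, -7.3]
opening: 0.0163
grip_force: 49.0
```

>>> send_rows(
  rows=[
    [1,[1.28,0.34,0],10],
    [1,[1.28,0.34,0],10],
    [1,[0,0,0],0],
  ],
)

```text
t: 6.4
tool_pos: [0.4702, 0.0276, 0.137]
tool_rot: [-0.836, -3.028, -0.001]
contact_force: [0.7, -3.1, -8.8]
opening: 0.0163
grip_force: 49.4
```

The force rose with no further travel, so the bolt is at its stop. The swing is running freely, so I'll continue.

>>> send_rows(
  rows=[
    [1,[1.28,0.34,0],10],
    [1,[1.28,0.34,0],10],
    [1,[1.28,0.34,0],10],
    [1,[1.28,0.34,0],10],
    [1,[0,0,0],0],
  ],
)

```text
t: 7.02
tool_pos: [0.4458, 0.0731, 0.137]
tool_rot: [1.818, 2.562, 0.002]
contact_force: [4.7, -1.5, -11.5]
opening: 0.0167
grip_force: 49.3
```

>>> send_rows(
  rows=[
    [1,[1.28,0.34,0],10],
    [1,[1.28,0.34,0],10],
    [1,[1.28,0.34,0],10],
    [1,[0,0,0.05],0],
    [1,[0,0,0],0],
  ],
)

```text
t: 7.65
tool_pos: [0.4501, 0.1114, 0.137]
tool_rot: [2.421, 2.002, 0.001]
contact_force: [5.1, -1.4, -11.3]
opening: 0.0166
grip_force: 49.4
```

Now I'll release and go straight up.

>>> send_rows(
  rows=[
    [4,[0,0,0],0],
    [4,[0,0,0],0],
    [4,[0,0,0],0],
    [4,[0,0,0],0],
    [4,[0,0,-2],0],
    [4,[0,0,-4],0],
    [4,[0,0,-5],0],
    [4,[0,0,0],0],
  ],
)

```text
t: 8.65
tool_pos: [0.4521, 0.1118, 0.2529]
tool_rot: [2.42, 1.995, 0.012]
contact_force: [-0.8, -0.7, 0.3]
opening: 0.0399
grip_force: 0.0
```

Run:
```python
from h import *
s=snap('side','side4');t=snap('wrist','wr4');o=ctrl.get_obs();print(o['t'],o['tool_pos'],o['contact_force'])
cv2.imwrite('pics/c4.png',np.hstack([cv2.resize(s['frame'][150:350,220:420],(400,400)),cv2.resize(t['frame'],(400,400))])[:,:,::-1])
d=t['range_z'];v,u=np.mgrid[:480,:640]
for w in(t,s):
    d=w['range_z'];P=(np.stack([(u-w['cx'])/w['fx']*d,(v-w['cy'])/w['fy']*d,d,np.ones_like(d)],-1)@w['cam_to_world'].T)[...,:3]
    Q=P[(d>0)&(np.hypot(P[...,0]-.45,P[...,1]-.111)<.025)&(P[...,2]>.16)&(P[...,2]<.22)]
    print(len(Q),Q.mean(0) if len(Q) else 0,Q.max(0))
```

```text
8.75 [0.44971307 0.11161941 0.24771038] [ 0.29761778  0.466817   -0.2832798 ]
684 [0.45152852 0.11339967 0.20121189] [0.45988325 0.11979393 0.20837329]
346 [0.44987484 0.11578888 0.19011176] [0.45887027 0.12104796 0.20656365]
```

View pics/c4.png

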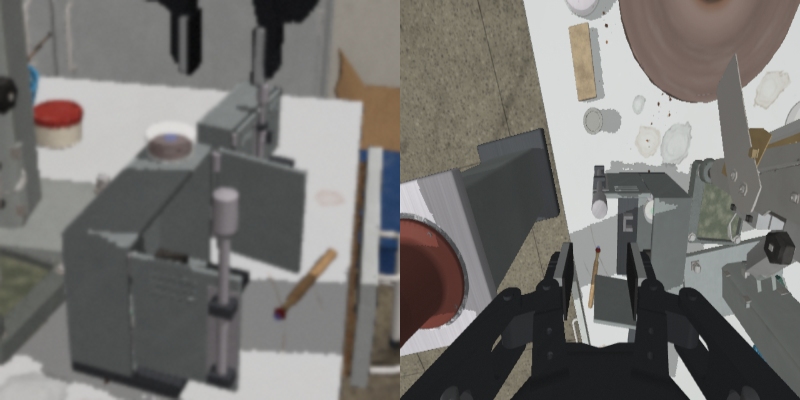

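The left door stands at about 90° (side crop (190,310)). The knob is up at (227,200) with its top at z ≈ 0.207, and the gripper is clear. Handing in.

```bash
python3 -c "
from station import ctrl
print(ctrl.finish_job())"
```

```text
the job is handed in; nothing more can be done
None
```

The bolt is drawn up to its stop, the left-hand door stands open at about 90°, and the gripper has let go and is clear; I handed the job in at about 8.8 s.

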